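# Hold the long glass cell in the open beam of a photometer

### The arm

A 6-joint arm with a two-finger parallel gripper is mounted at the origin on a cart in front of the work surface, level with it; the furniture and walls round the work are solid. World frame = base frame: x ahead of the robot, y to its left, z up, the work surface at z = 0. Lengths are in m, angles in rad, forces in N, time in s.
With the tool pointing down it reaches from about 0.25 to 0.775 m from the base axis. Payload 4 kg.
Tool frame: the origin (TCP) lies at the very end of the fingers, on their centre line; the grasp point (between the pads) lies 19 mm behind it; z points along the fingers, y is the direction in which the jaws open and shut (so a half turn about z gives the same grasp; the last joint's range is limited). The gripper opens to 94 mm and grips with 3 to 60 N. Pads are 16 mm wide; open, the fingers measure 119 mm over their backs; the gripper's body (75 mm by 177 mm) begins 78 mm behind the grasp point.
Start: joints at [-1.268, 0.087, 1.371, -0, 1.684, -0.103], TCP at [0.217, -0.505, 0.206] pointing down, gripper open.
Joint ranges: [-3.1, 3.1], [-0.76, 2.03], [0.27, 2.55], [-1.08, 4.22], [0.17, 2.65], [-2.57, 2.57]. Speed limits (rad/s): [2.79, 2.79, 3.14, 3.14, 3.14, 3.14].

### API

Orientations are given as [roll, pitch, yaw] about the fixed x, y, z axes, in that order (R = Rz(yaw) Ry(pitch) Rx(roll)).
In Python, from bench import robot, snapshot, models gives the robot as it stands.
- The arm moves only by the tool arm_command, never from a script. Its argument "commands" is text: rows parted by semicolons, each of 7 numbers parted by spaces: the shift along the tool's x, y, z in mm, then the turn, a rotation vector about the tool's x, y, z in degrees, then the opening, from 0 (shut) to 1 (fully open). In form: tx ty tz rx ry rz hand; .... A call has 1 to 12 rows; each row shifts and turns the pose as measured when the row begins, along the tool's axes as they then stand; what a row does not reach is not made up. A row lasts 1/8 s, in which the tool goes at most 62.5 mm and 10.7 degrees, less where a joint would pass 70% of its speed; a pose out of reach is approached as far as the arm can. A call is refused whole if a number of a shift passes 62.5 or a number of a turn 10.7, either way. A call with a gripper value outside its range is refused whole. The fingers move at their own pace and stop on an object; the grip force is fixed at half the most. Time passes only in rows, so rows that do not move let the fingers close. It gives the time, the measured TCP pose, the force and the opening at its end, in the units of the state.
- robot.get_obs(): the state, without advancing time (a new reading comes with each control period).
- snapshot(name): name is "scene" or "top" or "wrist"; returns a dict with "img" (480x640x3 uint8, blue, green, red), "camera_matrix" (3x3 intrinsics, pixels), "origin" and "rotation" of the camera in the world. Camera axes: x right, y down, z forward; pixel columns grow to the right and rows downward; lengths in m; the calibration is good to about 2 mm. A picture is of the moment at which its call begins. There is no depth.
- robot.close_job(): hands the job in, once; it reports no verdict.
Trained networks look in a picture, given as the dict that the camera call returned (one of the last four; its "shot" number tells which), for a name from the list of things; names that differ only in an ending like _2 or _b are one class to them, and where a whole thing is asked for, a point or a joint stands for the part that bears it (a point fixed in the world has none). Each returns a list of dicts, best first, with "conf" (0 to 1); they miss things now and then, are a little off and sometimes report something else, mostly with a low value. They report only what shows in the picture. A call takes as long as a camera call. They do not tell look-alikes from the thing itself.
- models.spot_in(query, picture): "bbox" ([left, top, width, height] as shares, 0 to 1, of the picture: columns of its width, rows of its height, round what is visible of it).
- models.tip_of(query, picture): "centre" ([column, row] as shares, 0 to 1, of the picture: columns of its width, rows of its height: a listed point, or the origin of a listed thing).
The state is a dict: "time": time; "joint_positions": joint angles; "qvel": joint speeds; "joint_torque": joint torques, N m; "tool_pos": TCP position; "ee_rot": TCP orientation; "wrist_force": force on the tool from outside, world axes, zero at the start; "wrist_torque": the same for the moment, N m; "width": finger opening in m.
Only numpy, scipy, OpenCV 4.12 (cv2) and the standard library are available. Lean on these libraries where they do the work, as an engineer would, in place of code of your own. Each camera call takes 0.05 s, during which the arm holds its last target. There are 200 camera calls.

### The job

Take an open-beam reading of the long glass cell: first press the shutter lever on the lamp head all the way down, so that the blade swings clear of the lens. Then lift the long cell out of its rack by its two frosted side faces only, never touching the clear end windows, keep it upright, and hold it still in the middle of the gap between lamp and detector so that the light would pass lengthwise through the middle of both windows; touch neither head with it and leave the short cell, the black cell case and the beaker alone. Finish while still holding the cell there.

Things in the scene. Friction and masses are not known exactly. Their poses are not given: they have to be found in the camera images.
- beam_mid (a point): point on the light path half-way between the lamp head (left, grey box) and the detector head (right, black, round), 78 mm above the bench. Axes: y along the light path, towards the lamp; x level across it, away from the robot; z up. The light path lies roughly along world y (turned up to 0.25 rad). Head tops are 107 mm above the bench; the free gap between the heads is 128 mm.
- lever_pivot (a point): pivot of the shutter rocker on the lamp head's face, same axes as beam_mid (x -26, y +61.5, z 0 mm from beam_mid); the rocker turns about the y axis through it.
- lever_knob (a point): centre of the black knob (a short lying cylinder, diameter 15 mm, 24 mm long along the light path) at the end of the shutter lever, 75 mm from the pivot. The lever sticks out from the lamp head towards the robot, at first slanting up about 45 degrees.
- shutter_lever (a joint): shutter lever angle in rad: 0 is knob up at 45 degrees above level, shutter closed (blade over the lens); 0.95 is the lower stop, knob 9 degrees below level, shutter fully open. The knob stands 0.785 minus this angle above level, on the -x side of the pivot. It stays where it is left; about 1 N at the knob moves it. Starts between 0 and 0.2.
- long_cell_centre (a point): centre (half-way up) of the long glass cell: a closed rectangular cell 20 wide (x), 50 long (y), 52 mm high (z), with a narrower white lid reaching 9 mm above the glass; about 75 g. It stands upright in one of the two filled slots of the rack; its y axis lies along the rack.
- long_cell: the long cell itself, origin at the centre of its underside, axes as long_cell_centre.
- long_cell_sides: its two frosted faces (the long 50 mm sides, facing +x and -x, 20 mm apart over the outside): the ones to grip. Origin and axes as long_cell.
- long_cell_windows: its two clear end windows (14 wide, 52 high, facing +y and -y, 50 mm apart over the outside): fingers must not touch them. Origin and axes as long_cell.
- cell_rack: grey rack fixed to the bench, 50 wide (x), 228 long (y), 28 mm high (end ribs 36 mm), origin on the bench at its centre; slots in a row along y at -75, 0 and +75 mm, each 23 x 53 mm, 14 mm deep (slot floor 14 mm above the bench). The two cells stand in the slots at -75 and +75 mm (which is which varies), the middle one is empty.
- short_cell: short glass cell of the same kind, 20 wide, only 24 long, 52 mm high, in another slot of the rack; leave alone. Origin at the centre of its underside.
- cell_case: black closed cell case, 77 x 92 x 72 mm, standing behind the rack; leave alone. Origin under its centre.
- beaker: small empty glass beaker, 54 mm across, 60 mm high, near the front edge of the bench; leave alone. Origin under its centre.
- photometer: the photometer, fixed to the bench: a low aluminium rail (330 long, 44 wide, top 18 mm above the bench; two black carriers under the heads) bearing lamp and detector head, and a grey readout unit (85 x 150 x 53 mm) 0.15 m behind the rail. Origin on the bench straight under beam_mid, same axes.
Things that resemble listed ones, but are neither listed nor needed, are in the scene too. There is more than one size of the cell_rack; the one meant has the size given above.

How it is judged:
By the outcome, as a careful person would: the job done as asked, in the order asked, and still so for the second after the job is handed in, while the arm keeps its last pose, push and grip.
It also fails if it takes over 59 s, if anything falls off the work surface, if the arm or the gripper's body presses on something with over 40 N, if the wrist force passes 120 N, or if a joint passes its speed limit or range.

## Working session

There is one attempt and no reset: what is moved stays moved. The work goes in short steps, Python scripts to look and compute and a tool call to move; the robot and the scene stay as the last step left them, time stands still between calls to the robot, and variables do not carry over. Pictures are saved under pics/ and viewed, about 8 in all and at most 12, crops included, and the job is handed in when it is done.

Besides the shell and the picture viewer there is one more tool, called after "Emit:" by a JSON object that holds its "method" and its "body", one argument or row to a line. arm_command: Moves the arm, as the interface text tells. Its arguments: {"type":"object","properties":{"commands":{"type":"string"}},"required":["commands"]}

```bash
mkdir -p pics; ls; cat > h.py <<'E'
import numpy as np, cv2
from bench import robot, snapshot, models
def ray(p,uv):
    K=p["camera_matrix"]; d=np.linalg.inv(K)@np.array([uv[0],uv[1],1.0]); return np.array(p["origin"]),np.array(p["rotation"])@d
def onz(p,uv,z):
    o,d=ray(p,uv); return o+d*(z-o[2])/d[2]
def proj(p,X):
    c=np.array(p["rotation"]).T@(np.array(X)-p["origin"]); q=p["camera_matrix"]@c; return q[:2]/q[2]
def tri(obs):
    A=np.zeros((3,3));b=np.zeros(3)
    for p,uv in obs:
        o,d=ray(p,uv); d=d/np.linalg.norm(d); M=np.eye(3)-np.outer(d,d); A+=M;b+=M@o
    return np.linalg.solve(A,b)
def tips(n,p): return [(round(r["conf"],2),np.round(np.array(r["centre"])*[640,480],1)) for r in models.tip_of(n,p)]
def boxes(n,p): return [(round(r["conf"],2),np.round(np.array(r["bbox"])*[640,480,640,480],1)) for r in models.spot_in(n,p)]
E
cat > a.py <<'E'
from h import *
print(robot.get_obs())
for v in ["scene","top"]:
    p=snapshot(v); cv2.imwrite(f"pics/{v}0.png",p["img"]); print(v,p["origin"],p["rotation"],p["camera_matrix"][0])
    for n in ["beam_mid","lever_pivot","lever_knob","long_cell_centre","long_cell","cell_rack","short_cell","cell_case","beaker","photometer"]:
        print(n,tips(n,p)[:3])
E
python3 a.py
```

```text
pics
{'time': 0.0, 'joint_positions': array([-1.26806993e+00,  8.79316588e-02,  1.37225744e+00, -1.23577234e-05,
        1.68358005e+00, -1.03067609e-01]), 'qvel': array([ 1.91745034e-04,  6.13040162e-04, -2.88565058e-05, -4.54560375e-04,
        3.21018176e-04, -7.38072985e-04]), 'joint_torque': array([-1.48642739e-03, -3.40186644e+01, -3.02426112e+01,  7.17271375e-02,
        3.30818142e-02, -1.68929278e-04]), 'tool_pos': array([ 0.21695528, -0.50480391,  0.20431531]), 'ee_rot': array([-3.13942644e+00, -2.11712754e-04,  4.05792399e-01]), 'wrist_force': array([ 0.14588894,  0.6841179 , -0.67383402]), 'wrist_torque': array([-0.02432926,  0.03352572, -0.03556594]), 'width': 0.09419262383579528}
scene [-0.56031528 -0.68590258  0.67087936] [-1.97764691 -0.00711805 -1.06357007] [618.23771966   0.         317.7222393 ]
beam_mid [(0.77, array([243.9, 239.5])), (0.56, array([396.6, 270.9]))]
lever_pivot [(0.98, array([219. , 235.2]))]
lever_knob []
long_cell_centre [(0.91, array([432.5, 329.6]))]
long_cell [(0.95, array([432.3, 342.8])), (0.6, array([248.5, 266. ]))]
cell_rack [(0.75, array
[... 281 characters left out ...]
 [ 0.46118974 -0.07232686  0.96147109] [-3.03042558 -0.02023581 -1.55099491] [445.45299111   0.         314.96774732]
beam_mid [(0.65, array([197.9, 218.3])), (0.53, array([288.5, 322.2])), (0.35, array([207.2, 226.1]))]
lever_pivot [(0.83, array([158.9, 225.8])), (0.18, array([456. , 286.8]))]
lever_knob [(0.79, array([147.6, 247.8]))]
long_cell_centre [(0.53, array([455.1, 288.9]))]
long_cell [(0.85, array([447.8, 283.1]))]
cell_rack [(0.77, array([204.5, 318.9])), (0.71, array([417.2, 275.2]))]
short_cell [(0.54, array([381.5, 265.2]))]
cell_case [(0.94, array([357. , 149.9]))]
beaker [(0.71, array([287.7, 320.3]))]
photometer [(0.92, array([204.2, 223.6])), (0.19, array([446.6, 288. ]))]
```

```bash
cat >> h.py <<'E'
from scipy.spatial.transform import Rotation as Ro
_s=snapshot
def snapshot(n):
    p=dict(_s(n)); r=np.array(p["rotation"])
    if r.size==3: p["rotation"]=Ro.from_euler("xyz",r).as_matrix()
    return p
E
python3 -c "
import cv2,numpy as np
a=cv2.imread('pics/scene0.png');b=cv2.imread('pics/top0.png')
cv2.imwrite('pics/top_a.png',cv2.resize(b[100:390,80:530],None,fx=1.75,fy=1.75,interpolation=2))
cv2.imwrite('pics/scene_a.png',cv2.resize(a[180:400,130:500],None,fx=2.1,fy=2.1,interpolation=2))"
```

```text
(no output)
```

View pics/top_a.png

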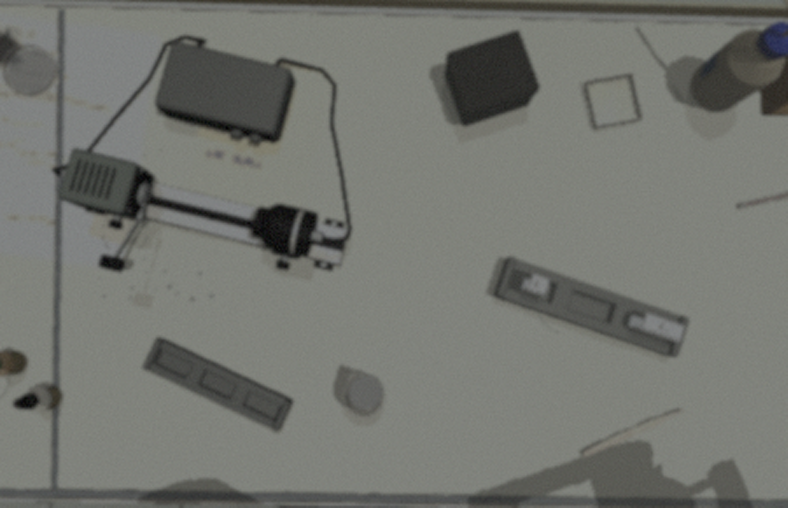

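View pics/scene_a.png

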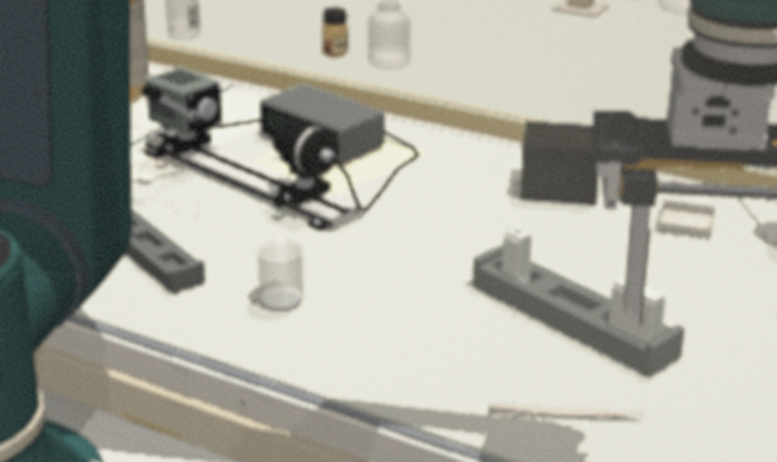

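```bash
cat > b.py <<'E'
from h import *
p=snapshot("top"); s=snapshot("scene")
f=lambda u,v:(u/1.75+80,v/1.75+100)
for uv in [(509,258),(688,318),(677,356),(497,291)]: print("rack",onz(p,f(*uv),.036).round(4))
for n,z in [("beam_mid",.078),("lever_pivot",.078),("long_cell_centre",.04),("long_cell",.014),("cell_rack",0),("photometer",0),("beaker",0),("cell_case",0),("short_cell",.014),("lever_knob",.12)]:
    print(n,[(c,onz(p,u,z).round(3)) for c,u in tips(n,p)[:2]],[(c,onz(s,u,z).round(3)) for c,u in tips(n,s)[:2]])
for nm,uv in [("rail l",(150,200)),("rail r",(255,226))]: print(nm,onz(p,f(*uv),.018).round(4))
E
python3 b.py; python3 -c "
import cv2
b=cv2.imread('pics/top0.png')
cv2.imwrite('pics/top_b.png',cv2.resize(b[170:270,100:300],None,fx=4,fy=4,interpolation=2))"
```

```text
rack [ 0.5451 -0.2063  0.036 ]
rack [ 0.478  -0.4203  0.036 ]
rack [ 0.433  -0.4063  0.036 ]
rack [ 0.5054 -0.1922  0.036 ]
beam_mid [(0.7, array([0.595, 0.147, 0.078])), (0.68, array([ 0.508, -0.228,  0.078]))] [(0.76, array([0.582, 0.148, 0.078])), (0.62, array([ 0.371, -0.41 ,  0.078]))]
lever_pivot [(0.59, array([0.581, 0.219, 0.078]))] [(0.87, array([0.572, 0.215, 0.078]))]
long_cell_centre [(0.91, array([ 0.463, -0.381,  0.04 ]))] [(0.65, array([ 0.464, -0.38 ,  0.04 ]))]
long_cell [(0.63, array([ 0.466, -0.379,  0.014]))] [(0.74, array([ 0.464, -0.379,  0.014]))]
cell_rack [(0.79, array([ 0.496, -0.307,  0.   ])), (0.77, array([0.388, 0.141, 0.   ]))] [(0.67, array([0.389, 0.142, 0.   ])), (0.56, array([ 0.493, -0.314,  0.   ]))]
photometer [(0.78, array([0.587, 0.147, 0.   ]))] [(0.75, array([0.598, 0.155, 0.   ]))]
beaker [(0.84, array([ 0.389, -0.044,  0.   ]))] [(0.59, array([ 0.38 , -0.036,  0.   ]))]
cell_case [(0.92, array([ 0.765, -0.182,  0.   ])), (0.19, array([ 0.465, -0.384,  0.   ]))] [(0.73, array([ 0.764, -0.18 ,  0.   ]))]
short_cell [(0.68, array([ 0.51 , -0.235,  0.014])), (0.42, array([0.595, 0.243, 0.014]))] [(0.72, array([ 0.523, -0.232,  0.014])), (0.36, array([0.685, 0.311, 0.014]))]
lever_knob [(0.71, array([ 0.468, -0.345,  0.12 ])), (0.5, array([0.524, 0.231, 0.12 ]))] [(0.55, array([0.535, 0.236, 0.12 ]))]
rail l [0.6081 0.2294 0.018 ]
rail r [0.5791 0.1008 0.018 ]
```

View pics/top_b.png

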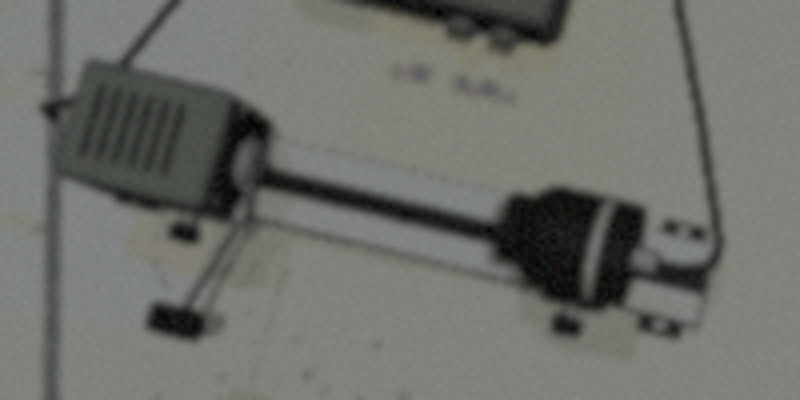

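```bash
cat > plan.py <<'E'
import sys
from h import *
# plan.py x y z yaw hand [smax]: rows from the measured pose to a tool-down target
x,y,z,yaw,hand=map(float,sys.argv[1:6]); sm=float(sys.argv[6]) if len(sys.argv)>6 else 55
o=robot.get_obs(); P=np.array(o["tool_pos"]); R=Ro.from_euler("xyz",o["ee_rot"]); T=np.array([x,y,z]); RT=Ro.from_euler("xyz",[np.pi,0,yaw])
w=(R.inv()*RT).as_rotvec(degrees=True)
n=int(max(np.ceil(np.linalg.norm(T-P)*1000/sm),np.ceil(np.linalg.norm(w)/10),1))
rows=[]
for i in range(n):
    d=R.inv().apply((T-P)/n)*1000; rows.append(" ".join(f"{v:.0f}" for v in d)+" "+" ".join(f"{v:.1f}" for v in w/n)+f" {hand:g}")
    P,T=P,T; R=R*Ro.from_rotvec(w/n,degrees=True)
print(n,"t",o["time"]); print("; ".join(rows))
E
python3 plan.py .505 .215 .24 1.349 0
```

```text
15 t 2.2
37 -37 -2 0.0 0.0 -3.6 0; 39 -34 -2 0.0 0.0 -3.6 0; 41 -32 -2 0.0 0.0 -3.6 0; 43 -29 -2 0.0 0.0 -3.6 0; 45 -26 -2 0.0 0.0 -3.6 0; 46 -23 -2 0.0 0.0 -3.6 0; 47 -20 -2 0.0 0.0 -3.6 0; 49 -17 -2 0.0 0.0 -3.6 0; 50 -14 -2 0.0 0.0 -3.6 0; 50 -11 -2 0.0 0.0 -3.6 0; 51 -8 -2 0.0 0.0 -3.6 0; 51 -5 -2 0.0 0.0 -3.6 0; 52 -2 -2 0.0 0.0 -3.6 0; 52 2 -2 0.0 0.0 -3.6 0; 51 5 -2 0.0 0.0 -3.6 0
```

Emit:
{"method": "arm_command", "body": {
  "commands": "37 -37 -2 0 0 -3.6 0; 39 -34 -2 0 0 -3.6 0; 41 -32 -2 0 0 -3.6 0; 43 -29 -2 0 0 -3.6 0; 45 -26 -2 0 0 -3.6 0; 46 -23 -2 0 0 -3.6 0; 47 -20 -2 0 0 -3.6 0; 49 -17 -2 0 0 -3.6 0; 50 -14 -2 0 0 -3.6 0; 50 -11 -2 0 0 -3.6 0; 51 -8 -2 0 0 -3.6 0; 51 -5 -2 0 0 -3.6 0"
}}

```text
time: 3.7
tool_pos: [0.4501, 0.0867, 0.2318]
ee_rot: [3.132, -0.002, 1.177]
wrist_force: [1.4, -0.8, 0.5]
width: 0.0004
```

```bash
cat > c.py <<'E'
from h import *
p=snapshot("wrist"); cv2.imwrite("pics/w1.png",p["img"])
print(robot.get_obs()["tool_pos"],robot.get_obs()["ee_rot"],p["origin"])
for n,z in [("beam_mid",.078),("lever_pivot",.078),("lever_knob",.125),("photometer",0)]: print(n,[(c,u,onz(p,u,z).round(4)) for c,u in tips(n,p)[:2]])
E
python3 c.py; python3 plan.py .505 .215 .24 1.349 0
```

```text
[0.45128377 0.09230103 0.23152618] [ 3.13405949 -0.00755912  1.18427223] [0.47497048 0.15227278 0.41163103]
beam_mid [(0.61, array([443.6, 109. ]), array([0.5945, 0.1533, 0.078 ]))]
lever_pivot [(0.7, array([402.9,  38. ]), array([0.58 , 0.22 , 0.078]))]
lever_knob [(0.8, array([338.4,  32.5]), array([0.5234, 0.2316, 0.125 ]))]
photometer [(0.88, array([415.1, 119.4]), array([0.5902, 0.1554, 0.    ])), (0.61, array([311. , 335.8]), array([ 0.384 , -0.0385,  0.    ]))]
3 t 3.95
47 0 -3 0.2 -0.0 -3.3 0; 47 3 -3 0.2 -0.0 -3.3 0; 47 6 -3 0.2 -0.0 -3.3 0
```

View pics/w1.png

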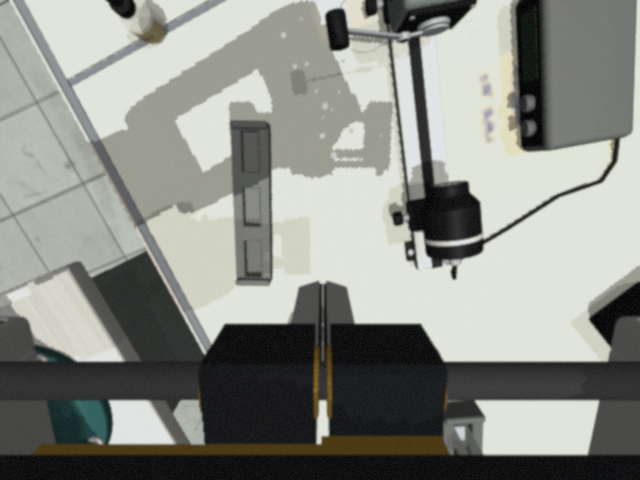

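Emit:
{"method": "arm_command", "body": {
  "commands": "47 5 0 0 0 -3.3 0; 47 5 0 0 0 -3.3 0; 0 0 0 0.3 0 -2.5 0; 0 0 0 0 0 0 0"
}}

```text
time: 4.45
tool_pos: [0.4941, 0.1635, 0.232]
ee_rot: [3.137, 0.002, 1.324]
wrist_force: [-0.4, 0.1, -1.4]
width: 0.0004
```

```bash
sed -i s/w1/w2/ c.py; python3 c.py
```

```text
[0.49403035 0.16344004 0.23189787] [3.13715818e+00 2.10028606e-03 1.32366516e+00] [0.51022465 0.23258916 0.41154494]
beam_mid [(0.72, array([423.7, 223.4]), array([0.5911, 0.1542, 0.078 ]))]
lever_pivot [(0.72, array([397.9, 156. ]), array([0.5794, 0.2208, 0.078 ]))]
lever_knob [(0.71, array([336.5, 159.3]), array([0.5227, 0.2318, 0.125 ]))]
photometer [(0.59, array([402.2, 212.1]), array([0.5882, 0.1551, 0.    ]))]
```

View pics/w2.png

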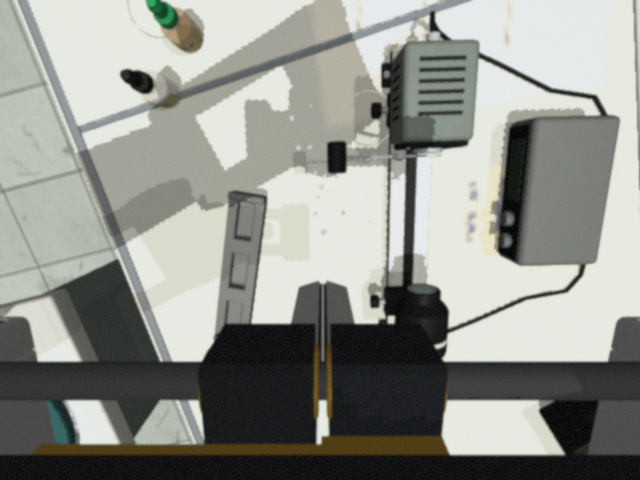

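```bash
cat > d.py <<'E'
from h import *
p=snapshot("wrist"); g=cv2.GaussianBlur(cv2.cvtColor(p["img"],6),(0,0),1)
L=cv2.createLineSegmentDetector().detect(g)[0][:,0]
for l in L:
    if np.hypot(l[2]-l[0],l[3]-l[1])>45 and 375<l[0]<490 and 30<l[1]<320:
        a,b=onz(p,l[:2],.018),onz(p,l[2:],.018); d=(b-a)*np.sign(b[1]-a[1]); print(l.round(),a.round(4)[:2],"yaw",round(-np.arctan2(d[0],d[1]),3))
print(proj(p,[.592,.153,.078]))
E
python3 d.py
```

```text
[477.  51. 553.  89.] [0.6886 0.2997] yaw 0.919
[417. 154. 411. 290.] [0.6116 0.2162] yaw -0.223
[402. 284. 406. 151.] [0.5686 0.0758] yaw -0.219
[391. 172. 389. 269.] [0.5812 0.205 ] yaw -0.22
[383. 284. 386. 174.] [0.5469 0.0812] yaw -0.233
[478.  62. 474. 126.] [0.6882 0.2897] yaw -0.218
[397. 142. 466. 140.] [0.5934 0.2337] yaw 1.356
[464.  72. 419.  73.] [0.6732 0.2842] yaw 1.352
[406.  47. 403. 114.] [0.6198 0.3209] yaw -0.233
[425.03147053 224.96692434]
```

```bash
python3 plan.py .5176 .2336 .150 1.349 0 40
```

```text
3 t 4.75
24 2 27 0.1 0.0 -0.5 0; 24 2 27 0.1 0.0 -0.5 0; 24 2 27 0.1 0.0 -0.5 0
```

Emit:
{"method": "arm_command", "body": {
  "commands": "24 2 23 0.1 0 -0.5 0; 24 2 23 0.1 0 -0.5 0; 24 2 23 0.1 0 -0.5 0; 0 0 0 0 0 0 0"
}}

```text
time: 5.25
tool_pos: [0.518, 0.2326, 0.1633]
ee_rot: [3.138, 0.001, 1.348]
wrist_force: [-0.5, 0.0, -0.2]
width: 0.0008
```

```bash
python3 plan.py .5176 .2336 .132 1.349 0 40
```

```text
1 t 5.25
1 -1 31 0.2 0.0 -0.0 0
```

Emit:
{"method": "arm_command", "body": {
  "commands": "1 -1 15 0 0 0 0; 0 -1 13 0 0 0 0; 0 -1 13 0 0 0 0; 0 -2 12 0 0 0 0; 0 -2 12 0 0 0 0; 0 -1 10 0 0 0 0; 0 0 8 0 0 0 0"
}}

```text
time: 6.12
tool_pos: [0.4976, 0.2374, 0.081]
ee_rot: [-3.121, -0.004, 1.348]
wrist_force: [-3.4, 1.7, 1.7]
width: 0.0004
```

```bash
cat > e.py <<'E'
import sys
from h import *
o=robot.get_obs(); print(o["tool_pos"],o["ee_rot"],o["wrist_force"])
for v in ["wrist","scene","top"]:
    p=snapshot(v); cv2.imwrite(f"pics/{sys.argv[1]}_{v}.png",p["img"]); print(v,tips("lever_knob",p)[:2],boxes("lever_knob",p)[:1])
    for q in (0,.5,.8,.95):
        a=.785-q; k=np.array([.580,.2195,.078])+.075*np.array([-np.cos(a)*.9755,np.cos(a)*.2202,np.sin(a)]); print(q,proj(p,k).round(1),end=" ")
    print()
E
python3 e.py l1; python3 -c "
import cv2
a=cv2.imread('pics/l1_wrist.png')[100:340,240:500]; cv2.imwrite('pics/l1.png',cv2.resize(a,None,fx=2.5,fy=2.5,interpolation=2))"
```

```text
[0.49755398 0.23741812 0.08100691] [-3.12138927 -0.00356453  1.3479002 ] [-3.37293854  1.65990343  1.6588064 ]
wrist [(0.72, array([340.1, 293.5]))] [(0.72, array([326. , 270.6, 231.7,  46.3]))]
0 [399.5 342.9] 0.5 [348.  310.7] 0.8 [340.5 294.5] 0.95 [341.7 287.6] 
scene [(0.69, array([198.1, 244.8]))] [(0.49, array([192.9, 222.9,  35.5,  23.9]))]
0 [203.4 220.6] 0.5 [198. 235.] 0.8 [197.7 243.8] 0.95 [198.3 247.9] 
top [(0.6, array([152.1, 259. ])), (0.28, array([197.8, 216.5]))] [(0.64, array([150.5, 211.6,  13.3,  53.8]))]
0 [143.3 246.9] 0.5 [146.5 257.9] 0.8 [150.1 260.1] 0.95 [152.2 260. ]
```

View pics/l1.png

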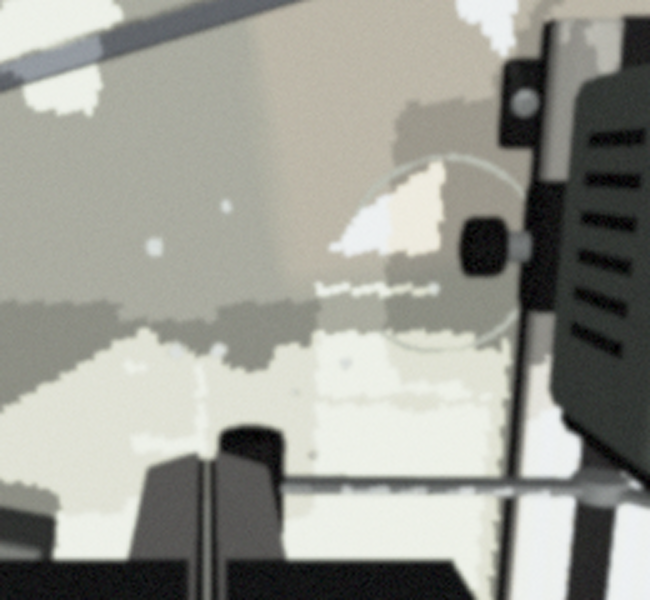

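Emit:
{"method": "arm_command", "body": {
  "commands": "0 0 -15 -0.6 0 0 0; 0 6 -5 -0.5 0 0 0; 0 6 0 0 0 0 0; 0 0 0 0 0 0 0"
}}

```text
time: 7.08
tool_pos: [0.5131, 0.2342, 0.1052]
ee_rot: [3.135, -0.005, 1.347]
wrist_force: [0.9, -0.0, -0.8]
width: 0.0006
```

```bash
python3 -c "
from h import *
o=robot.get_obs(); print(o['tool_pos'],o['ee_rot'],o['wrist_force'])
d=o['tool_pos']-np.array([.58,.2195,.078]);print(d@[.9755,-.2202,0],d@[.2202,.9755,0])
"
```

```text
[0.51312402 0.23423802 0.10524418] [ 3.13502675 -0.0049778   1.3474472 ] [ 0.92213424 -0.01680571 -0.79859796]
-0.06848283305670373 -0.00034914776399387685
```

Emit:
{"method": "arm_command", "body": {
  "commands": "0 -3 8 0 0 0 0; 0 -1 8 0 0 0 0; 0 0 8 0 0 0 0; 0 0 8 0 0 0 0; 0 0 6 0 0 0 0"
}}

```text
time: 7.7
tool_pos: [0.5093, 0.2356, 0.0717]
ee_rot: [3.134, -0.006, 1.348]
wrist_force: [-13.1, -4.7, 36.9]
width: 0.0006
```

Emit:
{"method": "arm_command", "body": {
  "commands": "0 0 -20 0 0 0 0; 0 0 -40 0 0 0 0; 0 0 -50 0 0 0 0.7; -40 0 -30 0 0 0 0.7; 0 0 0 0 0 0 0.7"
}}

```text
time: 8.32
tool_pos: [0.4988, 0.1953, 0.2149]
ee_rot: [3.134, -0.005, 1.349]
wrist_force: [-0.9, -1.1, -0.7]
width: 0.0271
```

```bash
python3 e.py l2; python3 -c "
import cv2
a=cv2.imread('pics/l2_wrist.png')[20:320,280:540]; cv2.imwrite('pics/l2.png',cv2.resize(a,None,fx=2,fy=2,interpolation=2))"; python3 plan.py .478 -.36 .22 1.256 .7
```

```text
[0.49875641 0.19533984 0.21488741] [ 3.13373719 -0.00499962  1.34894303] [-0.85975146 -1.09369652 -0.72547352]
wrist [(0.96, array([322.4, 194.8]))] [(0.61, array([314.1, 183.7, 127.6,  23.8]))]
0 [350.3 204.3] 0.5 [324.1 200.2] 0.8 [320.4 197.8] 0.95 [321.5 196.7] 
scene [(0.47, array([197.2, 247.9]))] [(0.61, array([196.1, 221. ,  33.4,  30.8]))]
0 [203.4 220.6] 0.5 [198. 235.] 0.8 [197.7 243.8] 0.95 [198.3 247.9] 
top [(0.54, array([152.8, 259.6]))] [(0.62, array([145.4, 212.6,  16.2,  52.7]))]
0 [143.3 246.9] 0.5 [146.5 257.9] 0.8 [150.1 260.1] 0.95 [152.2 260. ] 
11 t 8.775
-50 9 -1 0.0 -0.0 0.5 0.7; -50 10 -1 0.0 -0.0 0.5 0.7; -50 10 -1 0.0 -0.0 0.5 0.7; -50 11 -1 0.0 -0.0 0.5 0.7; -49 11 -1 0.0 -0.0 0.5 0.7; -49 11 -1 0.0 -0.0 0.5 0.7; -49 12 -1 0.0 -0.0 0.5 0.7; -49 12 -1 0.0 -0.0 0.5 0.7; -49 13 -1 0.0 -0.0 0.5 0.7; -49 13 -1 0.0 -0.0 0.5 0.7; -49 14 -1 0.0 -0.0 0.5 0.7
```

View pics/l2.png

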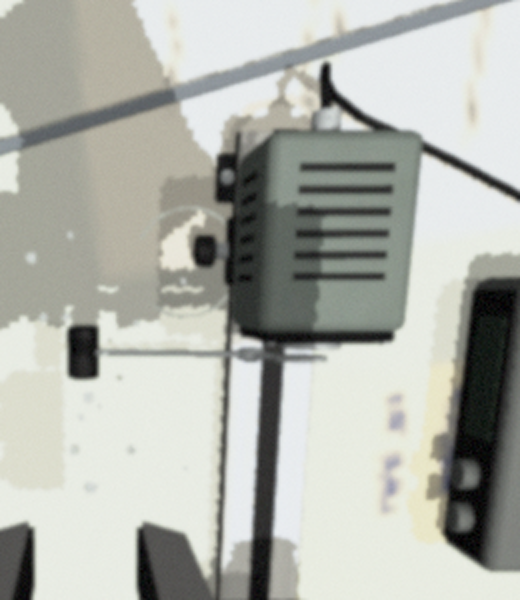

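Emit:
{"method": "arm_command", "body": {
  "commands": "-55 10 -1 0 0 0.5 0.7; -55 10 -1 0 0 0.5 0.7; -55 11 -1 0 0 0.5 0.7; -55 11 -1 0 0 0.5 0.7; -55 12 -1 0 0 0.5 0.7; -55 12 -1 0 0 0.5 0.7; -55 12 -1 0 0 0.5 0.7; -55 13 -1 0 0 0.5 0.7; -55 13 -1 0 0 0.5 0.7; -55 14 -1 0 0 0.5 0.7; -55 14 -1 0 0 0.5 0.7; 0 0 0 0 0 0 0.7"
}}

```text
time: 10.28
tool_pos: [0.4697, -0.4382, 0.2134]
ee_rot: [-3.137, -0.005, 1.261]
wrist_force: [1.3, 0.2, 0.3]
width: 0.066
```

```bash
cat > f.py <<'E'
from h import *
import sys
o=robot.get_obs(); print(o["tool_pos"],o["ee_rot"],o["width"])
p=snapshot("wrist"); cv2.imwrite(f"pics/{sys.argv[1]}.png",p["img"])
for n,z in [("long_cell_centre",.04),("long_cell",.014),("cell_rack",0),("short_cell",.014)]: print(n,[(c,u,onz(p,u,z).round(4)) for c,u in tips(n,p)[:2]])
print(boxes("long_cell",p)[:2])
E
python3 f.py r1; python3 plan.py .45 -.425 .2 1.256 .7
```

```text
[ 0.46971148 -0.43818123  0.21337242] [-3.13676726 -0.00460822  1.26148492] 0.06599043707659633
long_cell_centre [(0.71, array([302.3, 179.5]), array([ 0.4669, -0.3786,  0.04  ]))]
long_cell [(0.76, array([300.7, 176.3]), array([ 0.4645, -0.3754,  0.014 ]))]
cell_rack [(0.74, array([299.7, 102.8]), array([ 0.4862, -0.3048,  0.    ]))]
short_cell [(0.72, array([300. ,  16.3]), array([ 0.5111, -0.235 ,  0.014 ])), (0.29, array([306.7, 177.4]), array([ 0.4701, -0.3784,  0.014 ]))]
[(0.84, array([287.3, 150.4,  26.8,  56. ]))]
1 t 10.575
1 -23 17 -0.1 -0.2 0.7 0.7
```

View pics/r1.png

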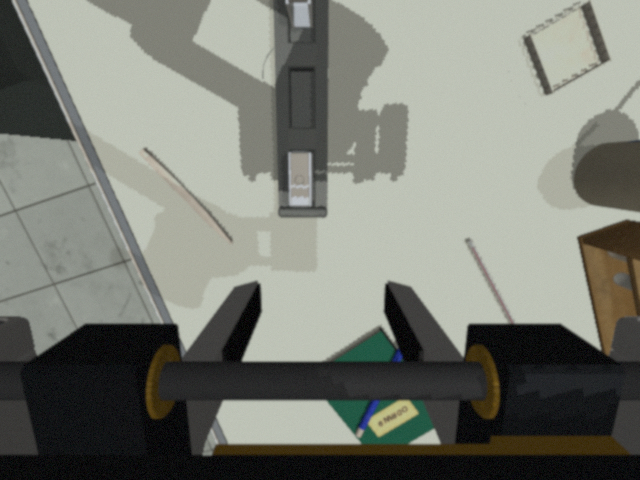

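```bash
cat > d2.py <<'E'
from h import *
p=snapshot("wrist"); g=cv2.GaussianBlur(cv2.cvtColor(p["img"],6),(0,0),1)
L=cv2.createLineSegmentDetector().detect(g)[0][:,0]
for l in L:
    if np.hypot(l[2]-l[0],l[3]-l[1])>14 and 265<l[0]<340 and 0<l[1]<230:
        for z in (.028,.066):
            a,b=onz(p,l[:2],z),onz(p,l[2:],z); d=(b-a)*np.sign(b[1]-a[1]); print(l.round(),z,a.round(4)[:2],b.round(4)[:2],"yaw",round(-np.arctan2(d[0],d[1]),3))
E
python3 d2.py
```

```text
[287. 157. 288. 207.] 0.028 [ 0.4602 -0.3486] [ 0.4455 -0.3965] yaw -0.299
[287. 157. 288. 207.] 0.066 [ 0.4635 -0.3505] [ 0.4503 -0.3934] yaw -0.299
[310. 209. 311. 159.] 0.028 [ 0.4661 -0.4056] [ 0.4828 -0.3582] yaw -0.338
[310. 209. 311. 159.] 0.066 [ 0.4688 -0.4016] [ 0.4838 -0.3591] yaw -0.338
[285.   1. 285.  17.] 0.028 [ 0.5028 -0.2181] [ 0.4988 -0.2306] yaw -0.31
[285.   1. 285.  17.] 0.066 [ 0.5017 -0.2334] [ 0.4981 -0.2446] yaw -0.31
[282. 210. 308. 211.] 0.028 [ 0.438  -0.3974] [ 0.4639 -0.4061] yaw 1.244
[282. 210. 308. 211.] 0.066 [ 0.4436 -0.3942] [ 0.4668 -0.402 ] yaw 1.244
[326. 171. 326. 218.] 0.028 [ 0.4938 -0.3732] [ 0.479  -0.4192] yaw -0.312
[326. 171. 326. 218.] 0.066 [ 0.4937 -0.3726] [ 0.4804 -0.4138] yaw -0.312
[310.  33. 311.   1.] 0.028 [ 0.516  -0.2498] [ 0.5254 -0.2251] yaw -0.364
[310.  33. 311.   1.] 0.066 [ 0.5135 -0.2619] [ 0.522  -0.2397] yaw -0.364
[275. 157. 274.  13.] 0.028 [ 0.4489 -0.3451] [ 0.4894 -0.2244] yaw -0.324
[275. 157. 274.  13.] 0.066 [ 0.4534 -0.3474] [ 0.4897 -0.2391] yaw -0.324
[278. 218. 277. 188.] 0.028 [ 0.431  -0.4041] [ 0.4403
[... 1627 characters left out ...]
8] [ 0.4978 -0.2366] yaw -0.278
[288.  51. 287.  24.] 0.066 [ 0.4918 -0.269 ] [ 0.4972 -0.25  ] yaw -0.278
[291.  73. 313.  73.] 0.028 [ 0.4883 -0.2765] [ 0.5087 -0.2829] yaw 1.265
[291.  73. 313.  73.] 0.066 [ 0.4887 -0.2858] [ 0.507  -0.2915] yaw 1.265
[312.  78. 291.  78.] 0.028 [ 0.5062 -0.2867] [ 0.4869 -0.2805] yaw 1.259
[312.  78. 291.  78.] 0.066 [ 0.5048 -0.2949] [ 0.4875 -0.2894] yaw 1.259
[297. 214. 281. 214.] 0.028 [ 0.4514 -0.4066] [ 0.4355 -0.4008] yaw 1.223
[297. 214. 281. 214.] 0.066 [ 0.4556 -0.4024] [ 0.4414 -0.3973] yaw 1.223
[292.  82. 292. 129.] 0.028 [ 0.4866 -0.2844] [ 0.4732 -0.3253] yaw -0.317
[292.  82. 292. 129.] 0.066 [ 0.4872 -0.2929] [ 0.4751 -0.3296] yaw -0.317
```

```bash
python3 plan.py .466 -.377 .11 1.256 .6 35
```

```text
4 t 10.625
13 -5 27 -0.0 -0.1 0.2 0.6; 13 -6 27 -0.0 -0.1 0.2 0.6; 13 -6 27 -0.0 -0.1 0.2 0.6; 13 -6 27 -0.0 -0.1 0.2 0.6
```

Emit:
{"method": "arm_command", "body": {
  "commands": "14 -6 24 0 -0.1 0.2 0.6; 14 -6 24 0 -0.1 0.2 0.6; 14 -6 24 0 -0.1 0.2 0.6; 14 -6 24 0 -0.1 0.2 0.6; 0 0 0 0 0 0 0.6"
}}

```text
time: 11.25
tool_pos: [0.4675, -0.3667, 0.1219]
ee_rot: [3.137, 0.007, 1.261]
wrist_force: [0.1, -0.1, 0.2]
width: 0.0565
```

```bash
python3 plan.py .466 -.377 .034 1.256 .6 17; python3 f.py r2
```

```text
6 t 11.25
-2 0 15 0.0 0.1 0.0 0.6; -2 0 15 0.0 0.1 0.0 0.6; -2 0 15 0.0 0.1 0.0 0.6; -2 0 15 0.0 0.1 0.0 0.6; -2 0 15 0.0 0.1 0.0 0.6; -2 0 15 0.0 0.1 0.0 0.6
[ 0.46754286 -0.36665468  0.12189742] [3.13662204 0.00675903 1.26088266] 0.05654579790763532
long_cell_centre [(0.88, array([327.4, 275.1]), array([ 0.4669, -0.3809,  0.04  ]))]
long_cell [(0.71, array([323.5, 261.3]), array([ 0.4654, -0.3766,  0.014 ]))]
cell_rack [(0.85, array([325.2, 169.5]), array([ 0.4896, -0.3059,  0.    ]))]
short_cell [(0.68, array([325.3,  68. ]), array([ 0.5117, -0.2362,  0.014 ]))]
[(0.8, array([311.3, 234.5,  29.4,  83.2]))]
```

Emit:
{"method": "arm_command", "body": {
  "commands": "-4 0 15 0 0.1 0.2 0.6; -4 0 15 0 0.1 0.1 0.6; -2 0 15 0 0.1 0 0.6; -2 0 15 0 0 0 0.6; 0 0 10 0 0 0 0.6; 0 0 0 0 0 0 0.6"
}}

```text
time: 12.3
tool_pos: [0.4646, -0.3841, 0.049]
ee_rot: [3.133, 0.003, 1.251]
wrist_force: [0.3, 0.6, -1.1]
width: 0.0565
```

```bash
python3 plan.py .466 -.3775 .034 1.256 .6 17; python3 f.py r3; python3 -c "
import cv2
a=cv2.imread('pics/r3.png')[150:400,180:480]; cv2.imwrite('pics/r3c.png',cv2.resize(a,None,fx=2,fy=2,interpolation=2))"
```

```text
1 t 12.3
7 -1 15 0.5 0.2 -0.3 0.6
[ 0.46463651 -0.38414123  0.04895487] [3.13258035 0.00334264 1.25067559] 0.05645433655356843
long_cell_centre []
long_cell []
cell_rack [(0.89, array([320.4, 143.5]), array([ 0.4893, -0.3058,  0.    ]))]
short_cell []
[]
```

View pics/r3c.png

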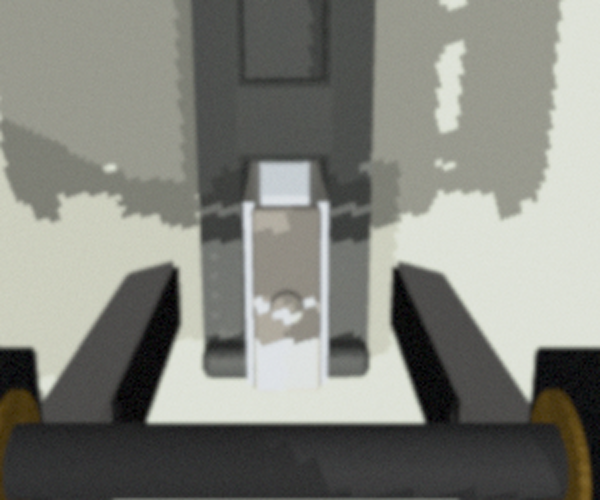

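Emit:
{"method": "arm_command", "body": {
  "commands": "5 0 8 0.3 0.1 -0.2 0.6; 3 0 8 0.2 0.1 0 0.6; 0 0 2 0 0 0 0.6"
}}

```text
time: 12.98
tool_pos: [0.4691, -0.3773, 0.0333]
ee_rot: [3.136, 0.002, 1.255]
wrist_force: [0.0, -0.0, -0.5]
width: 0.0567
```

```bash
python3 plan.py .466 -.3775 .034 1.256 .6 17
```

```text
1 t 12.975
-1 -3 -1 0.3 0.1 -0.1 0.6
```

Emit:
{"method": "arm_command", "body": {
  "commands": "-1 -2 -1 0.3 0.1 0 0.6; 0 0 0 0 0 0 0.45; 0 0 0 0 0 0 0.35; 0 0 0 0 0 0 0.25; 0 0 0 0 0 0 0; 0 0 0 0 0 0 0; 0 0 0 0 0 0 0"
}}

```text
time: 13.85
tool_pos: [0.4667, -0.3779, 0.0344]
ee_rot: [-3.141, 0.001, 1.255]
wrist_force: [-0.1, 0.6, 0.3]
width: 0.0199
```

Emit:
{"method": "arm_command", "body": {
  "commands": "0 0 -10 0 0 0 0; 0 0 -20 0 0 0 0; 0 0 -35 0 0 0 0; 0 0 -40 0 0 0 0; 0 0 -25 0 0 0 0; 0 0 0 0 0 0 0"
}}

```text
time: 14.6
tool_pos: [0.4666, -0.3776, 0.1704]
ee_rot: [3.142, 0.001, 1.255]
wrist_force: [-0.1, -0.5, -0.2]
width: 0.0199
```

```bash
python3 -c "
from h import *
o=robot.get_obs();print(o['tool_pos'],o['ee_rot'],o['width'],o['wrist_force'])
s=snapshot('scene');cv2.imwrite('pics/g_scene.png',s['img'])
for n in ['long_cell','long_cell_centre']:print(tips(n,s)[:2])
print(proj(s,o['tool_pos']+[0,0,.0056]))
"; python3 plan.py .585 .10 .175 1.349 0 50
```

```text
[ 0.46661669 -0.3775589   0.1704168 ] [3.14154066e+00 7.61071317e-04 1.25474848e+00] 0.019923051674467833 [-0.0704988  -0.54017617 -0.15787898]
[(0.6, array([435.3, 278. ]))]
[(0.81, array([438.6, 267.3]))]
[438.22629955 267.09055973]
10 t 14.75
49 -3 -1 -0.0 -0.0 -0.5 0; 49 -3 -1 -0.0 -0.0 -0.5 0; 49 -2 -1 -0.0 -0.0 -0.5 0; 49 -2 -1 -0.0 -0.0 -0.5 0; 49 -2 -1 -0.0 -0.0 -0.5 0; 49 -1 -1 -0.0 -0.0 -0.5 0; 49 -1 -1 -0.0 -0.0 -0.5 0; 49 -0 -1 -0.0 -0.0 -0.5 0; 49 0 -1 -0.0 -0.0 -0.5 0; 49 1 -1 -0.0 -0.0 -0.5 0
```

Emit:
{"method": "arm_command", "body": {
  "commands": "15 -1 0 0 0 -0.2 0; 30 -2 0 0 0 -0.4 0; 45 -3 0 0 0 -0.6 0; 49 -2 0 0 0 -0.6 0; 49 -2 0 0 0 -0.6 0; 49 -2 0 0 0 -0.6 0; 49 -1 0 0 0 -0.5 0; 49 -1 0 0 0 -0.5 0; 49 0 0 0 0 -0.5 0; 45 0 0 0 0 -0.5 0; 35 0 0 0 0 -0.4 0; 20 0 0 0 0 0 0"
}}

```text
time: 16.25
tool_pos: [0.5715, 0.1216, 0.1512]
ee_rot: [-3.102, -0.012, 1.355]
wrist_force: [-0.2, -0.5, -1.5]
width: 0.0199
```

```bash
python3 plan.py .592 .154 .170 1.349 0 20
```

```text
3 t 16.25
12 4 -6 -0.8 -0.2 0.1 0; 12 4 -6 -0.8 -0.2 0.1 0; 12 4 -6 -0.8 -0.2 0.1 0
```

Emit:
{"method": "arm_command", "body": {
  "commands": "10 4 -3 -0.8 -0.2 0.1 0; 10 4 0 -0.8 -0.2 0.1 0; 8 4 0 -0.7 -0.2 0.1 0; 0 0 0 0 0 0 0; 0 0 0 0 0 0 0"
}}

```text
time: 16.88
tool_pos: [0.5897, 0.1461, 0.153]
ee_rot: [3.141, 0.002, 1.348]
wrist_force: [0.5, 0.3, -1.0]
width: 0.0197
```

```bash
python3 plan.py .592 .154 .0724 1.349 0 12; cat > m.py <<'E'
from h import *
import sys
for v in ["wrist","scene","top"]:
    p=snapshot(v); cv2.imwrite(f"pics/{sys.argv[1]}_{v}.png",p["img"])
    for n in ["beam_mid","lever_pivot","long_cell_centre"]: print(v,n,[(c,u,onz(p,u,.078 if n!="long_cell_centre" else robot.get_obs()["tool_pos"][2]+.0056).round(4)) for c,u in tips(n,p)[:1]])
E
python3 m.py m1
```

```text
7 t 16.875
1 0 12 0.0 0.0 -0.0 0; 1 0 12 0.0 0.0 -0.0 0; 1 0 12 0.0 0.0 -0.0 0; 1 0 12 0.0 0.0 -0.0 0; 1 0 12 0.0 0.0 -0.0 0; 1 0 12 0.0 0.0 -0.0 0; 1 0 12 0.0 0.0 -0.0 0
wrist beam_mid [(0.63, array([323.6, 249.5]), array([0.5921, 0.1545, 0.078 ]))]
wrist lever_pivot [(0.88, array([284.6, 161.9]), array([0.5795, 0.2215, 0.078 ]))]
wrist long_cell_centre []
scene beam_mid [(0.67, array([244.2, 240.6]), array([0.5777, 0.1485, 0.078 ]))]
scene lever_pivot [(0.78, array([221. , 236.6]), array([0.5698, 0.2134, 0.078 ]))]
scene long_cell_centre [(0.84, array([247.3, 208.7]), array([0.5893, 0.1436, 0.1585]))]
top beam_mid [(0.56, array([197.2, 217.3]), array([0.5941, 0.1475, 0.078 ]))]
top lever_pivot [(0.38, array([416.5, 273.7]), array([ 0.4909, -0.2914,  0.078 ]))]
top long_cell_centre [(0.59, array([187.7, 214.1]), array([0.5875, 0.1449, 0.1585]))]
```

Emit:
{"method": "arm_command", "body": {
  "commands": "2 0 12 0 0 0 0; 2 0 14 0 0 0 0; 2 0 14 0 0 0 0; 2 0 14 0 0 0 0; 1 0 12 0 0 0 0; 1 0 8 0 0 0 0; 0 0 0 0 0 0 0"
}}

```text
time: 18.35
tool_pos: [0.5905, 0.157, 0.0712]
ee_rot: [-3.138, 0.003, 1.349]
wrist_force: [0.7, -0.6, -0.6]
width: 0.02
```

```bash
python3 plan.py .592 .154 .0724 1.349 0 12; python3 m.py m2; python3 -c "
import cv2
a=cv2.imread('pics/m2_wrist.png')[60:380,180:480]; cv2.imwrite('pics/m2c.png',cv2.resize(a,None,fx=1.8,fy=1.8,interpolation=2))"
```

```text
1 t 18.35
-3 2 -1 -0.2 0.2 0.0 0
wrist beam_mid []
wrist lever_pivot [(0.77, array([274.9, 183.9]), array([0.5814, 0.2216, 0.078 ]))]
wrist long_cell_centre []
scene beam_mid [(0.78, array([242.7, 239.7]), array([0.5805, 0.155 , 0.078 ]))]
scene lever_pivot [(0.59, array([216.9, 237.7]), array([0.559 , 0.2178, 0.078 ]))]
scene long_cell_centre [(0.64, array([245.9, 238.6]), array([0.5893, 0.1515, 0.0785]))]
top beam_mid [(0.61, array([195.8, 219.1]), array([0.5904, 0.1501, 0.078 ]))]
top lever_pivot [(0.44, array([199.4, 219.8]), array([0.5892, 0.1429, 0.078 ]))]
top long_cell_centre [(0.47, array([190.1, 219.8]), array([0.5888, 0.1613, 0.078 ]))]
```

View pics/m2c.png

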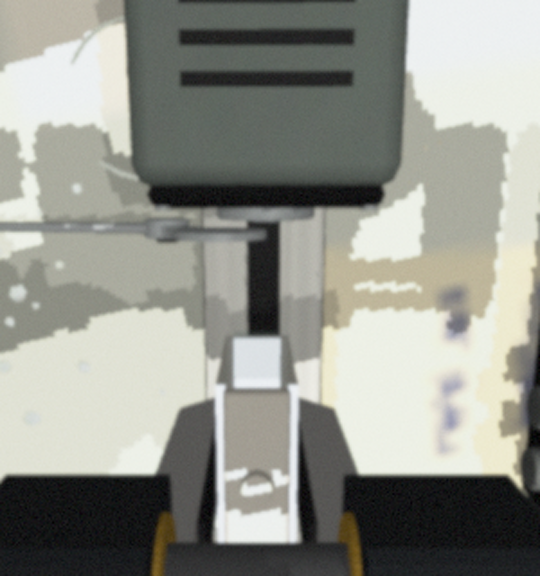

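```bash
cat > q.py <<'E'
from h import *
p=snapshot("wrist"); f=lambda u,v:(u/1.8+180,v/1.8+60)
o=robot.get_obs(); T=np.array(o["tool_pos"]); zt=T[2]+.0056+.026
ux=np.array([np.cos(.222),-np.sin(.222),0]); uy=np.array([np.sin(.222),np.cos(.222),0]); M=np.array([.592,.154,.078])
def sh(n,uv,z): d=onz(p,f(*uv),z)-M; print(n,(d@ux*1000).round(1),(d@uy*1000).round(1))
sh("lens",(265,213),.078); sh("band L",(150,190),.1); sh("band R",(384,190),.1); sh("band face",(266,205),.107);sh("band face",(266,205),.1)
sh("slotL",(249,300),.018); sh("slotR",(279,300),.018); sh("railL",(205,300),.018); sh("railR",(322,300),.018)
sh("celltop far L",(216,386),zt); sh("far R",(297,386),zt); sh("L",(217,540),zt); sh("R",(299,540),zt); sh("rocker pivot",(163,229),.078)
d=T-M; print("TCP",d@ux*1000,d@uy*1000)
s=snapshot("scene"); t=snapshot("top")
E
python3 q.py
```

```text
lens 0.3 66.3
band L -26.5 72.4
band R 27.5 72.4
band face 0.2 69.3
band face 0.3 69.1
slotL -4.8 32.2
slotR 6.3 32.2
railL -21.0 32.2
railR 22.3 32.2
celltop far L -11.7 26.3
far R 7.9 26.3
L -12.1 -15.3
R 9.1 -15.3
rocker pivot -27.0 62.1
TCP -1.5876866127338254 2.790992483303569
```

Emit:
{"method": "arm_command", "body": {
  "commands": "-1 2 -1 -0.2 0.2 0 0; 0 0 0 0 0 0 0; 0 0 0 0 0 0 0"
}}

```text
time: 19.48
tool_pos: [0.5929, 0.1555, 0.0733]
ee_rot: [3.14, -0.001, 1.349]
wrist_force: [-0.2, 0.7, -0.8]
width: 0.0199
```

```bash
python3 plan.py .592 .154 .0724 1.349 0 12; python3 e.py m3; python3 -c "
import cv2,numpy as np
a=cv2.imread('pics/m3_scene.png')[190:300,170:320]; b=cv2.imread('pics/m3_top.png')[170:280,100:250]
cv2.imwrite('pics/m3c.png',cv2.resize(np.vstack([a,b]),None,fx=2.7,fy=2.7,interpolation=2))"
```

```text
1 t 19.475
-2 -1 1 0.1 -0.1 0.0 0
[0.59290277 0.15549813 0.07333554] [ 3.13954597e+00 -1.29896538e-03  1.34935183e+00] [-0.20083902  0.66374951 -0.84309637]
wrist [(0.83, array([124.6, 181.8]))] [(0.84, array([109.2, 161.5, 213.2,  43.5]))]
0 [ 89.5 196.2] 0.5 [ 92.5 189.6] 0.8 [114.7 186.4] 0.95 [128.9 185. ] 
scene [(0.5, array([246.8, 243.6])), (0.48, array([197.1, 249. ]))] [(0.45, array([193.6, 221.8,  36.8,  30. ]))]
0 [203.4 220.6] 0.5 [198. 235.] 0.8 [197.7 243.8] 0.95 [198.3 247.9] 
top [(0.58, array([195.7, 221.2])), (0.35, array([150.3, 258.8]))] []
0 [143.3 246.9] 0.5 [146.5 257.9] 0.8 [150.1 260.1] 0.95 [152.2 260. ]
```

View pics/m3c.png

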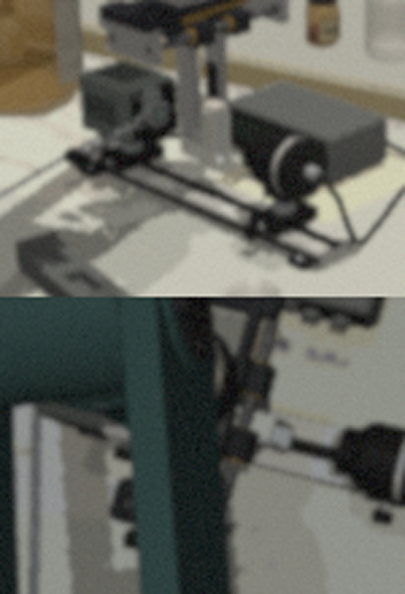

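```bash
python3 -c "
from h import *
print(robot.close_job()); o=robot.get_obs(); print(o['time'],o['tool_pos'],o['width'])"
```

```text
the job is handed in; nothing more can be done
None
the job is handed in; nothing more can be done
```

I opened the shutter, lifted the long cell from the 228 mm rack by its frosted sides, and handed the job in at about 19.6 s with the cell held in the beam.

- **Shutter:** On the first press the fingers slid towards the outer edge of the knob and left the lever at about 0.8. I re-seated them and pressed to the stop, where the wrist force reached about 37 N. Three cameras then put the lever at about 0.95 rad. In the last check the scene view still matched 0.95. The wrist and top views were a little off, and the knob was partly hidden in the top view.
- **Grip:** The fingers closed to 19.9 mm on the sides, and that did not change up to the last reading before hand-in.
- **Cell position:** The final cell centre is within about 1 mm of the light axis sideways. It is about 1 mm high, at 79 mm instead of 78 mm.
- **Along the beam:** The cell is within about 2 mm of the middle of the gap. My landmarks for that direction disagreed by 1–2 mm. The detector face could not be seen directly from the wrist camera.
- **Tilt and contact:** The tool was upright to within 0.003 rad, and the wrist force was about 1 N, so nothing suggested contact with either head. The short cell, case and beaker were not approached.

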